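# Index the polishing fixture on by three clicks and lock it

### The job

Turn the round table of the indexing head exactly three clicks clockwise (seen from above), so that the next petals of the brass rosette come round, by pushing one of its upright black posts and feeling the clicks; the table must be left resting in the third click. Then press the red lock lever down until it snaps over and stays down by itself, without forcing it. Do not push the wax bar, the tin or the brush out of place, and let go of everything.

Things in the scene. Friction and masses are not known exactly. Their poses are not given: they have to be found in the camera images.
- head: Base of the indexing head, fixed to the bench: dark steel plate 250 x 250 mm, 14 mm thick, with a grey round pedestal. Origin: centre of its underside, on the bench, straight below the table's axis; z up. Its -x side, with a yellow pointer 84 mm high, faces roughly to the robot; a bracket on its +y side carries the lock lever.
- dial_hub (a point): Point on the vertical axis of the round table, 113 mm above the bench, at the top of the brass rosette (radius under 67 mm, fixed to the table); it turns with the table. The table is an aluminium disc of 106 mm radius, its upper face 95 mm above the bench. Four black upright posts stand on it, 92 mm from the axis, on this frame's +x, +y, -x and -y axes.
- post (a point): Centre of the top of the post on the +x axis of dial_hub, 145 mm above the bench. All four posts are alike: round, 18 mm in diameter, 50 mm high. Pushed at a post, the table resists with 2 to 11 N, depending on the head and on the click; about half-way to the next click it lets go and runs ahead of the pusher by itself into that click and stops there.
- dial (a joint): Turn of the round table in rad: 0 in the click where it starts, growing clockwise seen from above (the frame's yaw falls). It rests only in its clicks: unevenly spaced to suit the petals, 20 to 45 degrees apart, spacings not known beforehand, at least four clockwise of the start. Released before half-way it springs back. End stops: 0.15 rad before the start and beyond the fourth click.
- lock (a joint): Lock lever: hinge angle in rad, 0 as it stands up at the start, 0.45 fully down. Released before about three quarters of its travel it springs back up; past that it snaps over by itself to its bottom stop, away from the pusher, and stays there. Pressing it at the pad takes 5 to 13 N at most; the bottom stop is rigid and need not be pushed against.
- lock_pad (a point): Centre of the upper face of the red pad (45 mm long, 36 mm wide) at the free end of the lock lever, 140 mm from the pivot towards -x of the head. It is 141 mm above the bench at the start, about 80 mm when down, and on the way moves about 12 mm towards -x of the head.
- pivot (a point): Pivot of the lock lever: 90 mm to the +x side and 175 mm to the +y side of the table's axis, 85 mm above the bench. The lever, 16 mm wide, runs from here towards the -x side of the head, above a black stop block.
- wax_bar: Loose red-brown bar of polishing wax, 120 x 45 x 40 mm, on the bench; origin: centre of its underside. Leave it alone.
- tin: Loose green tin with a steel lid, 72 mm in diameter, 70 mm high, on the bench; origin: centre of its underside. Leave it alone.
- brush: Loose wooden brush, 190 x 30 x 36 mm, lying on its bristles beyond the head; origin: centre of its underside, long side along its x axis. Leave it alone.

How it is judged:
On the way, in this order (a step that is already met when the one before it is completed fails the run):
1. the round table rests in the third click clockwise of its start, the lock lever still up (value of joint dial between 1.49 and 1.69 rad and velocity of joint dial between -0.1 and 0.1 rad/s and value of joint lock below 0.2 rad), for 0.3 s.
2. the lock lever has snapped down, the table still in the third click (value of joint dial between 1.49 and 1.69 rad and value of joint lock above 0.41 rad), for 0.2 s.
At the end, for the whole second after the job is handed in: The round table rests in the third click (within 0.1 rad of where that click settles, 1.59 rad clockwise of the start, turning slower than 0.1 rad/s), and the lock lever stays down by itself (joint above 0.41 of 0.45 rad) (all of step 2 and velocity of joint dial between -0.1 and 0.1 rad/s); the robot touches nothing.
It fails at once if the bar of polishing wax is moved by more than 30 mm (distance of wax_bar from where it was at the start of the episode above 0.03 m).
It fails at once if the tin is moved by more than 30 mm (distance of tin from where it was at the start of the episode above 0.03 m).
It fails at once if the brush is moved by more than 30 mm (distance of brush from where it was at the start of the episode above 0.03 m).
It fails at once if the lock lever is forced with more than 70 N (contacts summed) (contact force between the fingers and lock above 70 N).
It also fails if it takes over 64 s, if anything falls off the work surface, if the arm or the gripper's body presses on something with over 40 N, if the wrist force passes 120 N, or if a joint passes its speed limit or range.

### The arm

A 6-joint arm with a two-finger parallel gripper is mounted at the origin on the work surface. World frame = base frame: x ahead of the robot, y to its left, z up, the work surface at z = 0. Lengths are in m, angles in rad, forces in N, time in s.
With the tool pointing down it reaches from about 0.425 to 0.95 m from the base axis. Payload 3.5 kg.
Tool frame: the origin (TCP) lies between the finger pads; the fingertips stand 11 mm ahead of it and the grasp point (between the pads) lies 8 mm behind it; z points along the fingers, y is the direction in which the jaws open and shut (so a half turn about z gives the same grasp; the last joint's range is limited). The gripper opens to 85 mm and grips with 20 to 120 N. Pads are 22 mm wide; open, the fingers measure 114 mm over their backs; the gripper's body (76 mm by 85 mm) begins 54 mm behind the grasp point. The pads swing forward as they close: fully open they stand 13 mm farther back than shut.
Start: joints at [1.047, 0.286, 1.577, -0, 1.279, -0.15], TCP at [0.246, 0.628, 0.242] pointing down, gripper open.
Joint ranges: [-2.77, 2.77], [-0.9, 2.22], [0.21, 2.48], [-1.53, 4.67], [0.24, 2.81], [-2.84, 2.84]. Speed limits (rad/s): [2.79, 2.79, 3.14, 3.14, 3.14, 3.14].

### API

Orientations are given as a 3x3 rotation matrix whose columns are the frame's x, y, z axes.
In Python, from workcell import r gives the robot as it stands. The module is installed in compiled form; this text tells all that it offers.
- The arm moves only by the tool jog_arm, never from a script. Its arguments are lists of equal length, an entry for each row: "travel": the shift along the tool's x, y, z each as a share of 0.1 m, from -1 to 1, a list of three; "turn": the turn, a rotation vector about the tool's x, y, z each as a share of 0.5 rad, from -1 to 1, a list of three; "jaw": the closure, from 0 (fully open) to 1 (shut). A call has 1 to 10 rows; each row is the pose to reach, as a shift and turn from the pose commanded when the call began, along the tool's axes at that moment; what a row does not reach only later rows make up. A row lasts 1/12 s, in which the tool goes at most 41.7 mm and 7.16 degrees, less where a joint would pass 70% of its speed; a pose out of reach is approached as far as the arm can. A call with a number of a shift or a turn outside -1 to 1 is refused whole. A call with a gripper value outside its range is refused whole. The fingers move at their own pace and stop on an object; the grip force is fixed at half the most. Time passes only in rows, so rows that repeat a pose let the fingers close. It gives the time, the measured TCP pose, the force and the opening at its end, in the units of the state.
- r.sense(): the state, without advancing time (a new reading comes with each control period).
- r.get_image(name): name is "scene" or "side" or "wrist"; returns a dict with "image" (384x512x3 uint8, red, green, blue), "camera_matrix" (3x3 intrinsics, pixels), "D" ([k1, k2, p1, p2, k3] as OpenCV has them; the pictures are not rectified), "R" (3x3) and "t" (3): a world point X has camera coordinates R X + t. Camera axes: x right, y down, z forward; pixel columns grow to the right and rows downward; lengths in m; the calibration is good to about 2 mm. A picture is of the moment at which its call begins. There is no depth.
- r.job_done(): hands the job in, once; it reports no verdict.
The state is a dict: "t": time; "q": joint angles; "qvel": joint speeds; "joint_torque": joint torques, N m; "eef_pos": TCP position; "orientation": TCP orientation; "contact_force": force on the tool from outside, world axes, zero at the start; "torque": the same for the moment, N m; "grip_width": opening from 0.0 (shut) to 1.0 (fully open).
Only numpy, scipy, OpenCV 4.12 (cv2) and the standard library are available. Lean on these libraries where they do the work, as an engineer would, in place of code of your own. Each camera call takes 0.05 s, during which the arm holds its last target.

## Working session

There is one attempt and no reset: what is moved stays moved. The work goes in short steps, Python scripts to look and compute and a tool call to move; the robot and the scene stay as the last step left them, time stands still between calls to the robot, and variables do not carry over. Pictures are saved under pics/ and viewed, and the job is handed in when it is done.

Besides the shell and the picture viewer there is one more tool, called after "Call:" as name(argument=value, ...), one argument or row to a line, values as JSON. jog_arm: Moves the arm, as the interface text tells. Shift numbers are shares of 0.1 m and turn numbers shares of 0.5 rad, none past 1 either way. Its arguments: {"type":"object","properties":{"travel":{"type":"array"},"turn":{"type":"array"},"jaw":{"type":"array"}},"required":["travel","turn","jaw"]}

```bash
mkdir -p pics; cat > h.py <<'E'
import numpy as np, cv2, pickle
from workcell import r
def snap(n,f):
    d=r.get_image(n); cv2.imwrite(f'pics/{f}.png',cv2.cvtColor(d['image'],cv2.COLOR_RGB2BGR)); pickle.dump({k:np.array(v) for k,v in d.items()},open(f'pics/{f}.pkl','wb')); return d
def ld(f): return pickle.load(open(f'pics/{f}.pkl','rb'))
def onz(f,px,z):
    d=ld(f); u=cv2.undistortPoints(np.array([[px]],float),d['camera_matrix'],d['D'])[0,0]
    R=d['R'];t=d['t'].ravel(); c=-R.T@t; v=R.T@np.array([u[0],u[1],1]); return c+v*(z-c[2])/v[2]
def proj(f,P):
    d=ld(f); return cv2.projectPoints(np.array(P,float).reshape(-1,3),cv2.Rodrigues(d['R'])[0],d['t'].ravel(),d['camera_matrix'],d['D'])[0][:,0]
E
python3 - <<'E'
from h import *
for n in ['scene','side','wrist']: d=snap(n,n+'0'); print(n,-d['R'].T@np.ravel(d['t']))
print(r.sense())
E
```

```text
scene [ 0.88045532 -0.47305955  0.84947632]
side [0.34322657 0.68216583 0.57474734]
wrist [0.16841875 0.65902403 0.37189644]
{'t': 0.15, 'q': array([ 1.04698257e+00,  2.86993059e-01,  1.57784906e+00, -1.73429928e-05,
        1.27862889e+00, -1.49978447e-01]), 'qvel': array([ 0.00140951, -0.00047392, -0.00773909, -0.00064159, -0.0017051 ,
       -0.0012998 ]), 'joint_torque': array([ 1.23052873e-04, -4.06603897e+01, -2.93139929e+01, -1.87898258e-04,
        3.94931922e-03,  1.38404727e-05]), 'eef_pos': array([0.24621125, 0.62795574, 0.24123982]), 'orientation': array([[-9.30935293e-01,  3.65183001e-01, -9.25144651e-04],
       [ 3.65184077e-01,  9.30933895e-01, -1.63480598e-03],
       [ 2.64245158e-04, -1.85974668e-03, -9.99998236e-01]]), 'contact_force': array([0.50971452, 0.28444655, 0.16816719]), 'torque': array([0.02695297, 0.00237807, 0.00796614]), 'grip_width': 0.9974446407029864}
```

View pics/scene0.png

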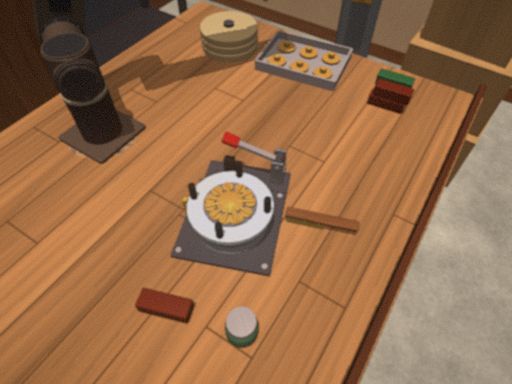

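View pics/side0.png

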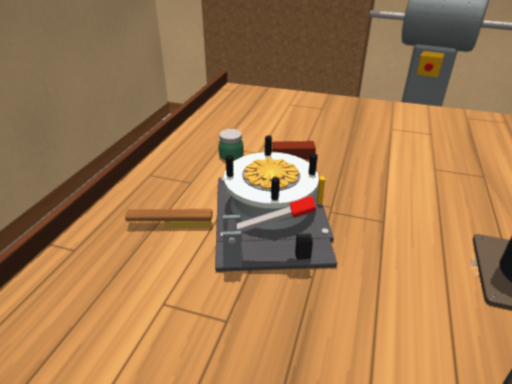

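View pics/wrist0.png

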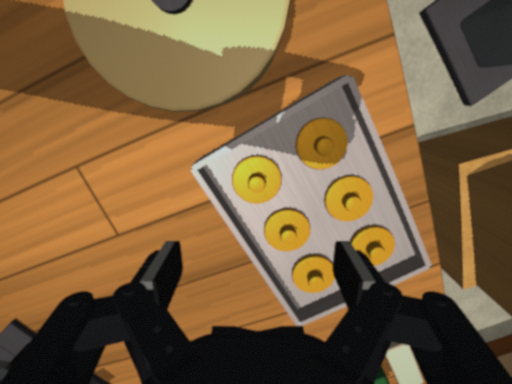

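```bash
python3 - <<'E'
from h import *
a=cv2.imread('pics/scene0.png')[120:280,160:370]; cv2.imwrite('pics/sc0c.png',cv2.resize(a,None,fx=3.75,fy=3.75,interpolation=cv2.INTER_CUBIC))
a=cv2.imread('pics/side0.png')[125:275,120:345]; cv2.imwrite('pics/si0c.png',cv2.resize(a,None,fx=3.5,fy=3.5,interpolation=cv2.INTER_CUBIC))
E
```

```text
(no output)
```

View pics/sc0c.png

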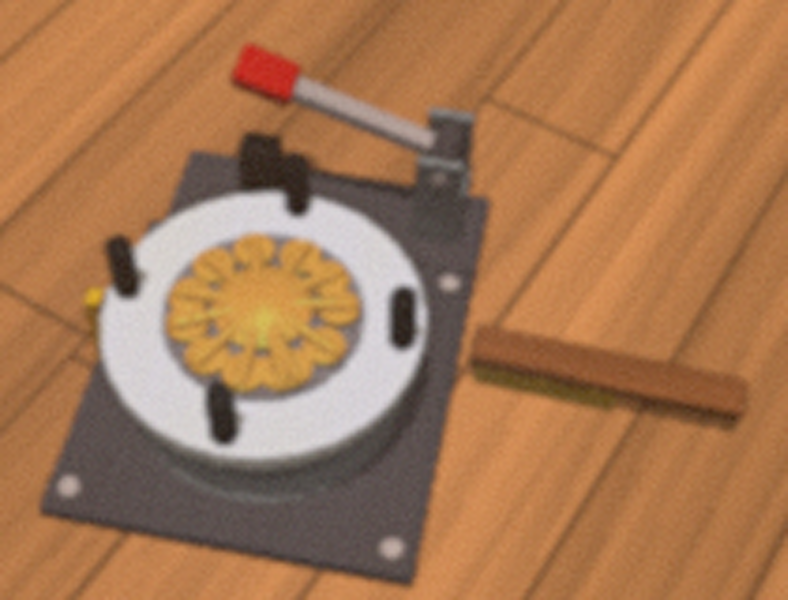

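View pics/si0c.png

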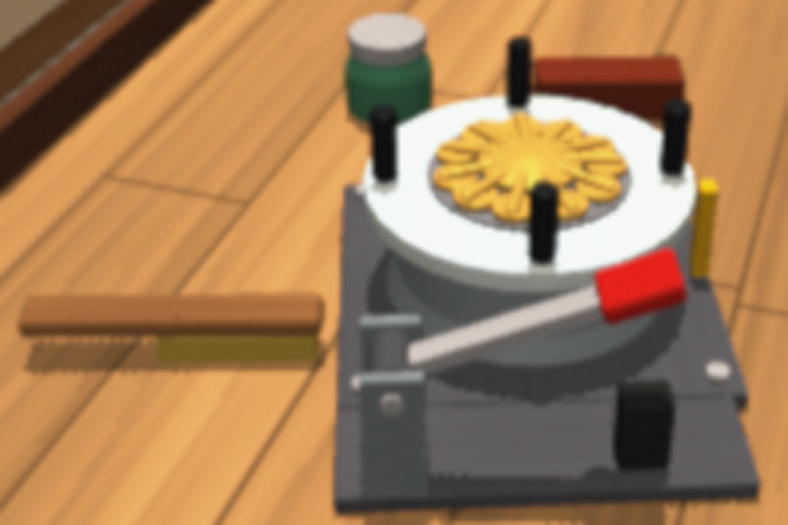

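```bash
python3 - <<'E'
from h import *
P={}
for nm,f,s,o,pts in [('scene','scene0',3.75,(160,120),[(118,241),(295,160),(403,292),(216,387)]),('side','side0',3.5,(120,125),[(675,105),(543,188),(383,112),(519,43)])]:
    X=np.array([onz(f,(p[0]/s+o[0],p[1]/s+o[1]),.145) for p in pts]); c=X.mean(0)
    print(nm,c.round(4)); 
    for x in X: print(x.round(4),np.linalg.norm(x-c).round(4),np.degrees(np.arctan2(*(x-c)[1::-1])).round(1))
# plate corners
for p in [(45,513),(410,582),(487,198),(195,152)]: print('plate',onz('scene0',(p[0]/3.75+160,p[1]/3.75+120),.014).round(4))
for p in [(268,70)]: print('pad',onz('scene0',(p[0]/3.75+160,p[1]/3.75+120),.141).round(4))
for p in [(638,278)]: print('pad',onz('side0',(p[0]/3.5+120,p[1]/3.5+125),.141).round(4))
print('wax',onz('scene0',(165,300),.04),'tin',onz('scene0',(242,320),.07))
for p in [(473,345),(745,395)]:print('brush',onz('scene0',(p[0]/3.75+160,p[1]/3.75+120),.036).round(4))
E
```

```text
scene [ 0.5381 -0.0598  0.145 ]
[ 0.4526 -0.0915  0.145 ] 0.0912 -159.6
[0.5073 0.025  0.145 ] 0.0903 110.0
[ 0.6239 -0.0276  0.145 ] 0.0917 20.6
[ 0.5687 -0.1452  0.145 ] 0.0907 -70.3
side [ 0.5349 -0.0534  0.145 ]
[ 0.4505 -0.0862  0.145 ] 0.0905 -158.8
[0.5035 0.0314 0.145 ] 0.0905 110.3
[ 0.6198 -0.0216  0.145 ] 0.0907 20.6
[ 0.5658 -0.1374  0.145 ] 0.0894 -69.8
plate [ 0.4751 -0.2221  0.014 ]
plate [ 0.6997 -0.1345  0.014 ]
plate [0.5831 0.1661 0.014 ]
plate [0.3676 0.0817 0.014 ]
pad [0.442  0.0864 0.141 ]
pad [0.4355 0.0935 0.141 ]
wax [ 0.54376576 -0.3184996   0.04      ] tin [ 0.71650902 -0.27118973  0.07      ]
brush [0.6487 0.0293 0.036 ]
brush [0.8231 0.0941 0.036 ]
```

Call:
jog_arm(
  travel=[
    [-1,-0.77,0],
    [-1,-0.77,0],
    [-1,-0.77,0],
    [-1,-0.77,0],
  ],
  turn=[
    [0,0,0.84],
    [0,0,0.84],
    [0,0,0.84],
    [0,0,0.84],
  ],
  jaw=[1,1,1,1],
)

```text
t: 0.48
eef_pos: [0.3141, 0.5154, 0.2414]
orientation: [[-0.694, 0.72, 0.0], [0.72, 0.694, -0.004], [-0.003, -0.003, -1.0]]
contact_force: [0.6, -0.2, -0.3]
grip_width: 0.452
```

```bash
cat >> h.py <<'E'
def go(xyz,yawy=None):
    s=r.sense();R=s['orientation'];p=s['eef_pos'];d=R.T@(np.array(xyz)-p)
    print('t',round(s['t'],2),'pos',p.round(4),'yawy',np.degrees(np.arctan2(R[1,1],R[0,1])).round(1),'F',s['contact_force'].round(1),'shares',(d/.1).round(3))
    if yawy is not None:
        a=np.radians(yawy);Rt=np.array([[-np.sin(a),np.cos(a),0],[np.cos(a),np.sin(a),0],[0,0,-1.]])
        print('turn',(cv2.Rodrigues(R.T@Rt)[0].ravel()/.5).round(3))
C=np.array([.5365,-.0566])
def push(phi,tang,rad=.097,z=.129):
    a=np.radians(phi); P=C+rad*np.array([np.cos(a),np.sin(a)])-tang*np.array([np.sin(a),-np.cos(a)])
    go([*P,z],phi)
E
python3 -c "
from h import *
push(20.6,.035,z=.24)"
```

```text
t 0.48 pos [0.3141 0.5154 0.2414] yawy 44.0 F [ 0.6 -0.2 -0.3] shares [-5.724 -1.343  0.035]
turn [-0.004  0.007  0.816]
```

Call:
jog_arm(
  travel=[
    [-1,-0.24,0],
    [-1,-0.24,0],
    [-1,-0.24,0],
    [-1,-0.24,0],
  ],
  turn=[
    [0,0,0.82],
    [0,0,0.82],
    [0,0,0.82],
    [0,0,0.82],
  ],
  jaw=[1,1,1,1],
)

```text
t: 0.82
eef_pos: [0.3662, 0.4288, 0.2419]
orientation: [[-0.35, 0.937, 0.0], [0.937, 0.35, -0.002], [-0.002, -0.0, -1.0]]
contact_force: [-0.2, 0.0, -0.2]
grip_width: -0.0
```

```bash
python3 -c "
from h import *
push(20.6,.035,z=.24)"
```

```text
t 0.82 pos [0.3662 0.4288 0.2419] yawy 20.5 F [-0.2  0.  -0.2] shares [-4.792  0.863  0.027]
turn [-0.001  0.003 -0.003]
```

Call:
jog_arm(
  travel=[
    [-1,0.18,0],
    [-1,0.18,0],
    [-1,0.18,0],
  ],
  turn=[
    [0,0,0],
    [0,0,0],
    [0,0,0],
  ],
  jaw=[1,1,1],
)

```text
t: 1.07
eef_pos: [0.4184, 0.3423, 0.242]
orientation: [[-0.357, 0.934, 0.0], [0.934, 0.357, -0.002], [-0.002, -0.0, -1.0]]
contact_force: [0.7, 0.6, 0.5]
grip_width: -0.003
```

Call:
jog_arm(
  travel=[
    [-1,0.18,0],
    [-1,0.18,0],
    [-1,0.18,0],
  ],
  turn=[
    [0,0,0],
    [0,0,0],
    [0,0,0],
  ],
  jaw=[1,1,1],
)

```text
t: 1.32
eef_pos: [0.4714, 0.2549, 0.2421]
orientation: [[-0.356, 0.934, 0.001], [0.934, 0.356, -0.002], [-0.002, -0.0, -1.0]]
contact_force: [0.8, 0.8, -0.2]
grip_width: -0.0
```

Call:
jog_arm(
  travel=[
    [-1,0.18,0],
    [-1,0.18,0],
    [-1,0.18,0],
  ],
  turn=[
    [0,0,0],
    [0,0,0],
    [0,0,0],
  ],
  jaw=[1,1,1],
)

```text
t: 1.57
eef_pos: [0.5241, 0.1678, 0.2422]
orientation: [[-0.356, 0.934, 0.001], [0.934, 0.356, -0.002], [-0.002, 0.0, -1.0]]
contact_force: [-0.5, 0.2, -0.2]
grip_width: -0.002
```

Call:
jog_arm(
  travel=[
    [-1,0.18,0],
    [-1,0.18,0],
    [-1,0.18,0],
    [-1,0.18,0],
  ],
  turn=[
    [0,0,0],
    [0,0,0],
    [0,0,0],
    [0,0,0],
  ],
  jaw=[1,1,1,1],
)

```text
t: 1.9
eef_pos: [0.5767, 0.0809, 0.2419]
orientation: [[-0.354, 0.935, 0.0], [0.935, 0.354, -0.001], [-0.001, -0.0, -1.0]]
contact_force: [0.1, 0.2, -0.1]
grip_width: -0.003
```

```bash
python3 -c "
from h import *
push(20.6,.035,z=.24)
snap('wrist','w1')"
```

```text
t 1.9 pos [0.5767 0.0809 0.2419] yawy 20.8 F [ 0.1  0.2 -0.1] shares [-0.796  0.108  0.02 ]
turn [-0.001  0.002  0.005]
```

View pics/w1.png

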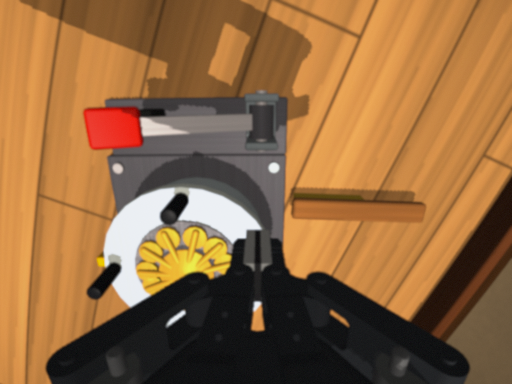

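```bash
python3 - <<'E'
from h import *
d=ld('w1'); cam=-d['R'].T@d['t'].ravel(); print(cam, proj('w1',[[cam[0],cam[1],0]]))
for p in [110.5,200.5]:
    a=np.radians(p);q=C+.092*np.array([np.cos(a),np.sin(a)]); print(proj('w1',[[*q,.095],[*q,.145]]).round(1))
print('hub',proj('w1',[[*C,.113]]),'pad',proj('w1',[[.439,.091,.141]]))
im=cv2.imread('pics/w1.png')[170:310,80:300]; cv2.imwrite('pics/w1c.png',cv2.resize(im,None,fx=3.6,fy=3.6,interpolation=cv2.INTER_CUBIC))
E
```

```text
[0.54678249 0.15930734 0.372638  ] [[257.25653122  97.15583969]]
[[180.3 197.6]
 [165.9 216.6]]
[[114.1 266. ]
 [ 91.5 293.4]]
hub [[183.40151286 276.53263023]] pad [[112.78871295 129.3980365 ]]
```

View pics/w1c.png

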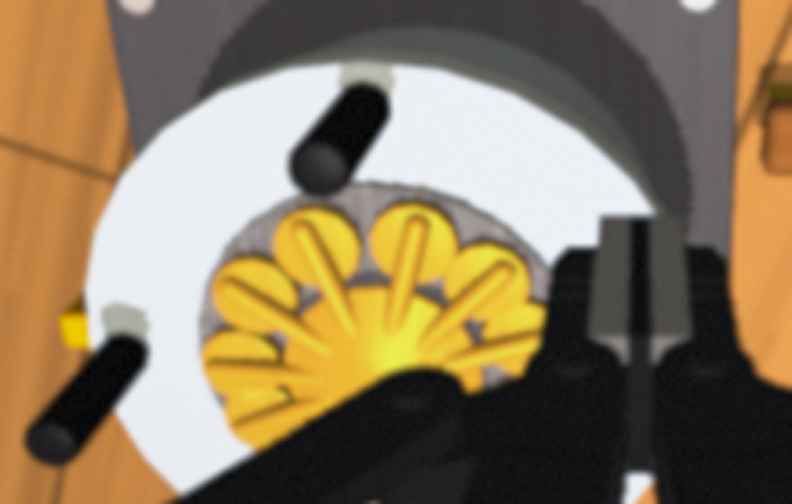

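Call:
jog_arm(
  travel=[
    [-0.8,0.12,0],
    [-0.8,0.12,0.3],
    [-0.8,0.12,0.7],
    [-0.8,0.12,1],
    [-0.8,0.12,1],
  ],
  turn=[
    [0,0,0],
    [0,0,0],
    [0,0,0],
    [0,0,0],
    [0,0,0],
  ],
  jaw=[1,1,1,1,1],
)

```text
t: 2.37
eef_pos: [0.6092, 0.0155, 0.1334]
orientation: [[-0.359, 0.933, -0.016], [0.933, 0.359, 0.003], [0.008, -0.014, -1.0]]
contact_force: [-2.6, -0.8, -2.4]
grip_width: -0.001
```

```bash
sed -i 's/^C=.*/C=np.array([.538,-.056])/' h.py; python3 -c "
from h import *
push(20.6,.025)
snap('scene','s1')
im=cv2.imread('pics/s1.png')[120:280,160:370]; cv2.imwrite('pics/s1c.png',cv2.resize(im,None,fx=3.75,fy=3.75,interpolation=cv2.INTER_CUBIC))"
```

```text
t 2.37 pos [0.6092 0.0155 0.1334] yawy 21.0 F [-2.6 -0.8 -2.4] shares [-0.17   0.051  0.042]
turn [-0.029 -0.017  0.015]
```

View pics/s1c.png

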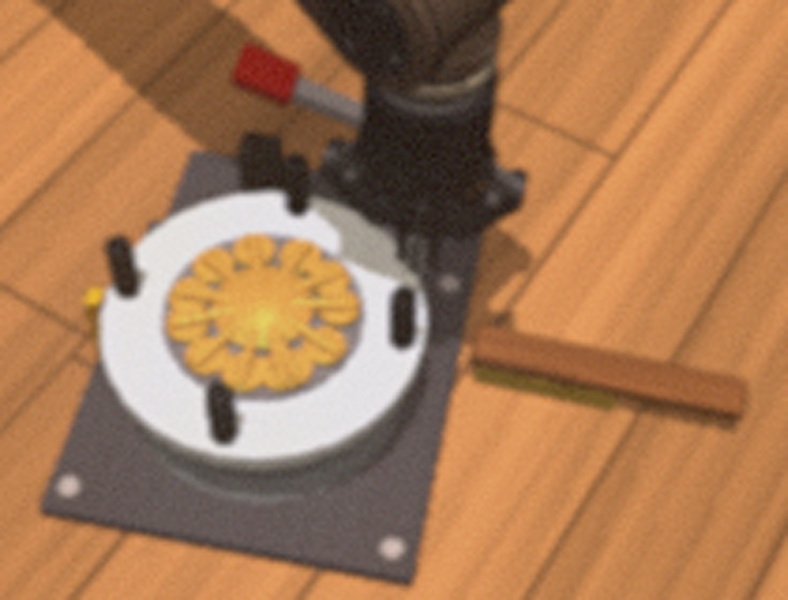

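Call:
jog_arm(
  travel=[
    [-0.1,0.05,0.04],
    [-0.17,0.05,0.04],
    [-0.17,0.05,0.04],
    [-0.17,0.05,0.04],
  ],
  turn=[
    [-0.029,-0.017,0],
    [-0.029,-0.017,0],
    [-0.029,-0.017,0],
    [-0.029,-0.017,0],
  ],
  jaw=[1,1,1,1],
)

```text
t: 2.75
eef_pos: [0.6275, -0.0002, 0.1412]
orientation: [[-0.358, 0.933, 0.021], [0.933, 0.359, -0.003], [-0.011, 0.019, -1.0]]
contact_force: [0.5, -0.1, -0.4]
grip_width: 0.001
```

```bash
python3 -c "
from h import *
push(20.6,.02)"
```

```text
t 2.75 pos [ 6.275e-01 -2.000e-04  1.412e-01] yawy 21.0 F [ 0.5 -0.1 -0.4] shares [-0.006 -0.066  0.121]
turn [0.037 0.021 0.014]
```

Call:
jog_arm(
  travel=[
    [0.02,-0.06,0.12],
    [0.02,-0.06,0.12],
    [0.02,-0.06,0.12],
  ],
  turn=[
    [0.037,0.021,0],
    [0.037,0.021,0],
    [0.037,0.021,0],
  ],
  jaw=[1,1,1],
)

```text
t: 3.0
eef_pos: [0.6187, 0.0, 0.1251]
orientation: [[-0.359, 0.933, -0.007], [0.933, 0.359, 0.001], [0.003, -0.006, -1.0]]
contact_force: [0.3, 0.0, 0.2]
grip_width: -0.004
```

```bash
python3 -c "
from h import *
push(20.6,.02)"
```

```text
t 3.0 pos [0.6187 0.     0.1251] yawy 21.0 F [0.3 0.  0.2] shares [-0.041  0.017 -0.039]
turn [-0.012 -0.007  0.015]
```

Call:
jog_arm(
  travel=[
    [-0.04,0.015,0],
    [-0.04,0.015,0],
    [-0.085,0.017,0],
    [-0.125,0.02,0],
    [-0.125,0.02,0],
  ],
  turn=[
    [0,0,0],
    [0,0,0],
    [0,0,0.09],
    [0,0,0.175],
    [0,0,0.175],
  ],
  jaw=[1,1,1,1,1],
)

```text
t: 3.42
eef_pos: [0.6266, -0.0111, 0.1264]
orientation: [[-0.275, 0.962, -0.004], [0.962, 0.275, 0.001], [0.002, -0.003, -1.0]]
contact_force: [1.0, 2.5, 0.1]
grip_width: 0.002
```

```bash
python3 -c "
from h import *
push(15.6,.02)"
```

```text
t 3.42 pos [ 0.6266 -0.0111  0.1264] yawy 15.9 F [1.  2.5 0.1] shares [ 0.006 -0.004 -0.026]
turn [-0.006 -0.004  0.012]
```

Call:
jog_arm(
  travel=[
    [-0.04,0.007,-0.02],
    [-0.085,0.014,-0.02],
    [-0.085,0.014,-0.02],
  ],
  turn=[
    [0,0,0.09],
    [0,0,0.175],
    [0,0,0.175],
  ],
  jaw=[1,1,1],
)

```text
t: 3.67
eef_pos: [0.6297, -0.0189, 0.1278]
orientation: [[-0.191, 0.982, -0.005], [0.982, 0.191, 0.001], [0.002, -0.005, -1.0]]
contact_force: [-0.2, 2.1, -1.5]
grip_width: 0.002
```

Call:
jog_arm(
  travel=[
    [-0.04,0.007,0],
    [-0.085,0.014,0],
    [-0.085,0.014,0],
  ],
  turn=[
    [0,0,0.09],
    [0,0,0.175],
    [0,0,0.175],
  ],
  jaw=[1,1,1],
)

```text
t: 3.92
eef_pos: [0.633, -0.0277, 0.1283]
orientation: [[-0.105, 0.994, -0.004], [0.994, 0.105, -0.001], [-0.0, -0.004, -1.0]]
contact_force: [0.1, -0.1, -0.8]
grip_width: -0.003
```

```bash
cat >> h.py <<'E'
def look(f):
    snap('scene',f)
    im=cv2.imread(f'pics/{f}.png')[120:280,160:370]; cv2.imwrite(f'pics/{f}c.png',cv2.resize(im,None,fx=3.75,fy=3.75,interpolation=cv2.INTER_CUBIC))
    s=r.sense(); print(s['t'],s['contact_force'].round(1))
E
python3 -c "
from h import *
look('s2')
push(5.6,.02)"
```

```text
3.9667 [0.2 1.4 1. ]
t 3.97 pos [ 0.6329 -0.0275  0.1284] yawy 6.1 F [0.2 1.4 1. ] shares [ 0.009 -0.003 -0.006]
turn [-0.008  0.     0.018]
```

View pics/s2c.png

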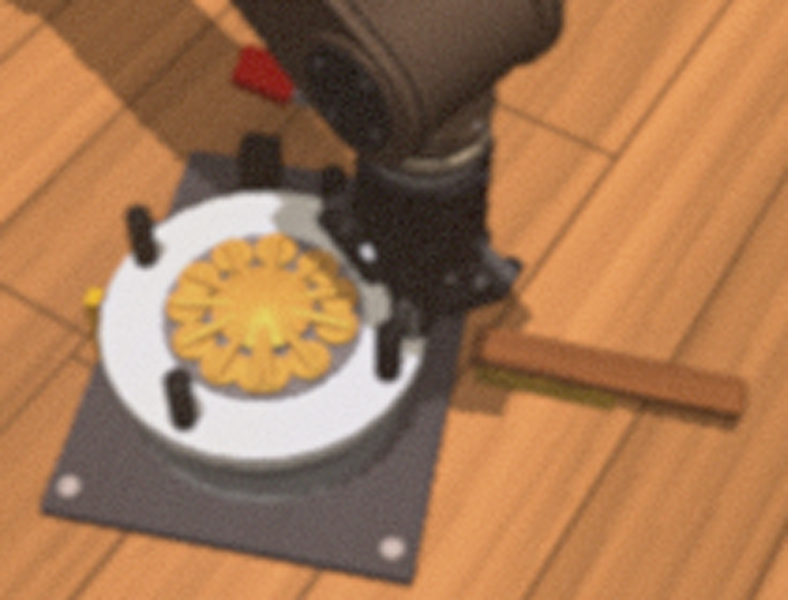

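```bash
cat >> h.py <<'E'
def ang(f,pts):
    for p in pts:
        X=onz(f,(p[0]/3.75+160,p[1]/3.75+120),.145)[:2]-np.array([.5381,-.0598]); print(np.linalg.norm(X).round(4),np.degrees(np.arctan2(X[1],X[0])).round(1))
E
python3 -c "
from h import *
ang('s2',[(138,211),(178,376)])"
```

```text
0.0904 -176.4
0.0917 -85.4
```

Call:
jog_arm(
  travel=[
    [-0.04,0.007,0],
    [-0.085,0.014,0],
    [-0.085,0.014,0],
  ],
  turn=[
    [0,0,0.09],
    [0,0,0.175],
    [0,0,0.175],
  ],
  jaw=[1,1,1],
)

```text
t: 4.22
eef_pos: [0.6353, -0.036, 0.1285]
orientation: [[-0.018, 1.0, -0.004], [1.0, 0.018, -0.0], [-0.0, -0.004, -1.0]]
contact_force: [-0.1, -0.3, 0.4]
grip_width: 0.001
```

```bash
python3 -c "
from h import *
push(.6,.02)
look('s3')"
```

```text
t 4.22 pos [ 0.6353 -0.036   0.1285] yawy 1.0 F [-0.1 -0.3  0.4] shares [ 0.01  -0.005 -0.005]
turn [-0.008  0.001  0.015]
4.2667 [ 0.4 -0.5  1.4]
```

View pics/s3c.png

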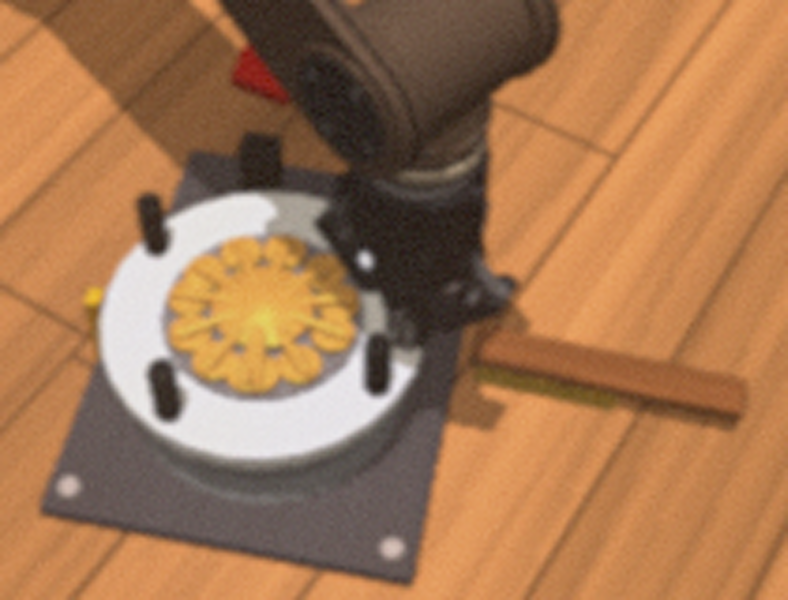

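```bash
python3 -c "
from h import *
ang('s3',[(148,199),(161,366),(377,338)])"
```

```text
0.0912 176.4
0.0914 -93.3
0.0909 -3.3
```

Call:
jog_arm(
  travel=[
    [0,0,0],
    [0,0,0],
    [0,0,0],
  ],
  turn=[
    [0,0,0],
    [0,0,0],
    [0,0,0],
  ],
  jaw=[1,1,1],
)

```text
t: 4.52
eef_pos: [0.635, -0.0351, 0.1282]
orientation: [[-0.018, 1.0, -0.004], [1.0, 0.018, 0.0], [0.0, -0.004, -1.0]]
contact_force: [0.1, -0.9, -0.2]
grip_width: 0.004
```

```bash
python3 -c "
from h import *
look('s4')"
```

```text
4.5667 [ 0.6 -0.1 -0.2]
```

View pics/s4c.png

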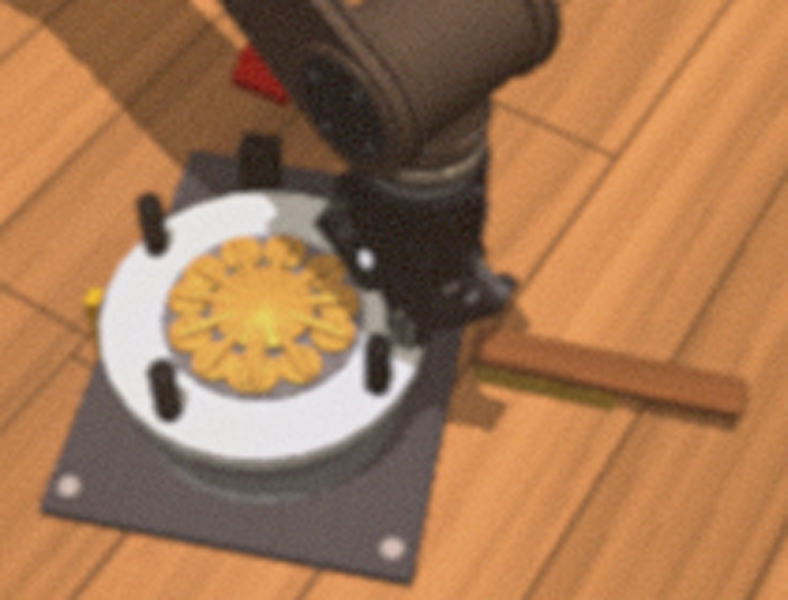

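Call:
jog_arm(
  travel=[
    [-0.04,0.007,0],
    [-0.085,0.014,0],
    [-0.085,0.014,0],
  ],
  turn=[
    [0,0,0.09],
    [0,0,0.175],
    [0,0,0.175],
  ],
  jaw=[1,1,1],
)

```text
t: 4.82
eef_pos: [0.6367, -0.0442, 0.1282]
orientation: [[0.071, 0.997, -0.004], [0.997, -0.071, 0.0], [-0.0, -0.004, -1.0]]
contact_force: [0.2, -0.8, 0.6]
grip_width: 0.0
```

Call:
jog_arm(
  travel=[
    [-0.04,0.007,0],
    [-0.085,0.014,0],
    [-0.085,0.014,0],
  ],
  turn=[
    [0,0,0.09],
    [0,0,0.175],
    [0,0,0.175],
  ],
  jaw=[1,1,1],
)

```text
t: 5.07
eef_pos: [0.6374, -0.0518, 0.1281]
orientation: [[0.157, 0.988, -0.004], [0.988, -0.157, 0.002], [0.001, -0.005, -1.0]]
contact_force: [0.3, 3.3, 0.8]
grip_width: -0.002
```

Call:
jog_arm(
  travel=[
    [-0.04,0.007,0],
    [-0.085,0.014,0],
    [-0.085,0.014,0],
  ],
  turn=[
    [0,0,0.09],
    [0,0,0.175],
    [0,0,0.175],
  ],
  jaw=[1,1,1],
)

```text
t: 5.32
eef_pos: [0.6377, -0.0595, 0.1281]
orientation: [[0.243, 0.97, -0.004], [0.97, -0.243, 0.003], [0.002, -0.004, -1.0]]
contact_force: [0.8, 6.3, -0.0]
grip_width: 0.001
```

```bash
python3 -c "
from h import *
push(-14.4,.02)"
```

```text
t 5.32 pos [ 0.6377 -0.0595  0.1281] yawy -14.0 F [ 0.8  6.3 -0. ] shares [-0.014 -0.004 -0.009]
turn [-0.009 -0.005  0.012]
```

Call:
jog_arm(
  travel=[
    [-0.04,0.007,0],
    [-0.085,0.014,0],
    [-0.085,0.014,0],
  ],
  turn=[
    [0,0,0.09],
    [0,0,0.175],
    [0,0,0.175],
  ],
  jaw=[1,1,1],
)

```text
t: 5.57
eef_pos: [0.637, -0.0687, 0.1281]
orientation: [[0.326, 0.945, -0.003], [0.945, -0.326, 0.002], [0.001, -0.004, -1.0]]
contact_force: [2.6, 3.5, -0.2]
grip_width: -0.001
```

Call:
jog_arm(
  travel=[
    [-0.03,0.005,0],
    [-0.05,0.009,0],
    [-0.05,0.009,0],
    [-0.05,0.009,0],
  ],
  turn=[
    [0,0,0.06],
    [0,0,0.105],
    [0,0,0.105],
    [0,0,0.105],
  ],
  jaw=[1,1,1,1],
)

```text
t: 5.9
eef_pos: [0.6356, -0.0752, 0.1281]
orientation: [[0.375, 0.927, -0.005], [0.927, -0.375, -0.001], [-0.003, -0.005, -1.0]]
contact_force: [-0.1, -0.0, -0.2]
grip_width: -0.002
```

```bash
python3 -c "
from h import *
look('s5')
push(-22.4,.02)"
```

```text
5.95 [-0.1 -0.4  0.2]
t 5.95 pos [ 0.6356 -0.0751  0.1281] yawy -22.0 F [-0.1 -0.4  0.2] shares [ 0.005 -0.006 -0.009]
turn [-0.009  0.005  0.013]
```

View pics/s5c.png

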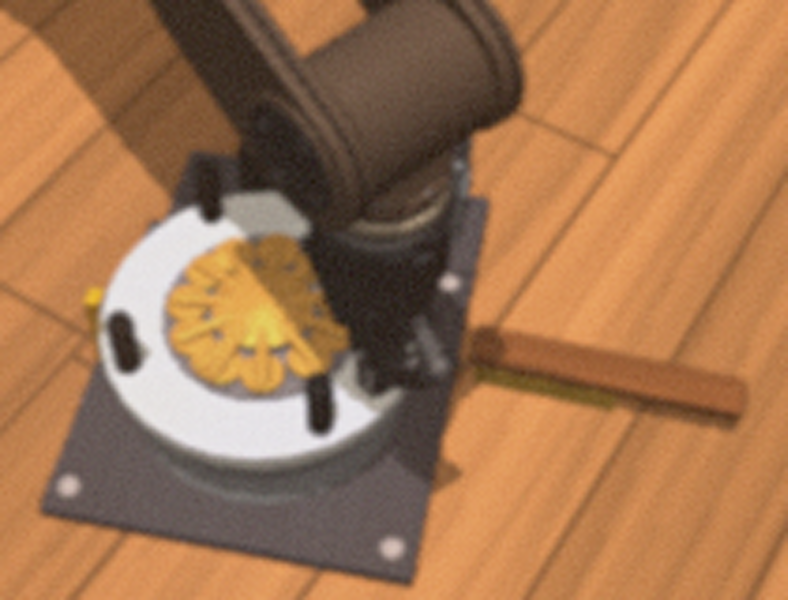

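```bash
python3 -c "
from h import *
ang('s5',[(207,169),(120,317),(318,379)])"
```

```text
0.0881 147.8
0.0904 -121.8
0.0913 -32.1
```

Call:
jog_arm(
  travel=[
    [-0.085,0.014,0],
    [-0.154,0.02,0],
    [-0.154,0.02,0],
  ],
  turn=[
    [0,0,0.175],
    [0,0,0.314],
    [0,0,0.314],
  ],
  jaw=[1,1,1],
)

```text
t: 6.2
eef_pos: [0.6316, -0.0909, 0.1281]
orientation: [[0.517, 0.856, -0.005], [0.856, -0.517, -0.0], [-0.003, -0.004, -1.0]]
contact_force: [-0.2, 0.1, -0.2]
grip_width: 0.002
```

Call:
jog_arm(
  travel=[
    [-0.04,0.007,0],
    [-0.085,0.014,0],
    [-0.085,0.014,0],
  ],
  turn=[
    [0,0,0.09],
    [0,0,0.175],
    [0,0,0.175],
  ],
  jaw=[1,1,1],
)

```text
t: 6.45
eef_pos: [0.6286, -0.0982, 0.1281]
orientation: [[0.588, 0.809, -0.005], [0.809, -0.588, 0.0], [-0.003, -0.004, -1.0]]
contact_force: [0.0, -0.6, 0.6]
grip_width: 0.003
```

Call:
jog_arm(
  travel=[
    [-0.04,0.007,0],
    [-0.085,0.014,0],
    [-0.085,0.014,0],
  ],
  turn=[
    [0,0,0.09],
    [0,0,0.175],
    [0,0,0.175],
  ],
  jaw=[1,1,1],
)

```text
t: 6.7
eef_pos: [0.625, -0.1052, 0.1282]
orientation: [[0.657, 0.754, -0.004], [0.754, -0.657, 0.001], [-0.002, -0.004, -1.0]]
contact_force: [1.0, 1.6, 0.0]
grip_width: 0.0
```

```bash
python3 -c "
from h import *
push(-41.4,.02)"
```

```text
t 6.7 pos [ 0.625  -0.1052  0.1282] yawy -41.0 F [1.  1.6 0. ] shares [-0.006 -0.008 -0.008]
turn [-0.008  0.004  0.013]
```

Call:
jog_arm(
  travel=[
    [-0.04,0.007,0],
    [-0.085,0.014,0],
    [-0.085,0.014,0],
  ],
  turn=[
    [0,0,0.09],
    [0,0,0.175],
    [0,0,0.175],
  ],
  jaw=[1,1,1],
)

```text
t: 6.95
eef_pos: [0.6214, -0.1115, 0.1283]
orientation: [[0.72, 0.694, -0.001], [0.694, -0.72, 0.003], [0.001, -0.003, -1.0]]
contact_force: [4.5, 4.0, -1.5]
grip_width: -0.001
```

```bash
python3 -c "
from h import *
look('s6')"
```

```text
7.0 [ 4.9  4.4 -1.7]
```

View pics/s6c.png

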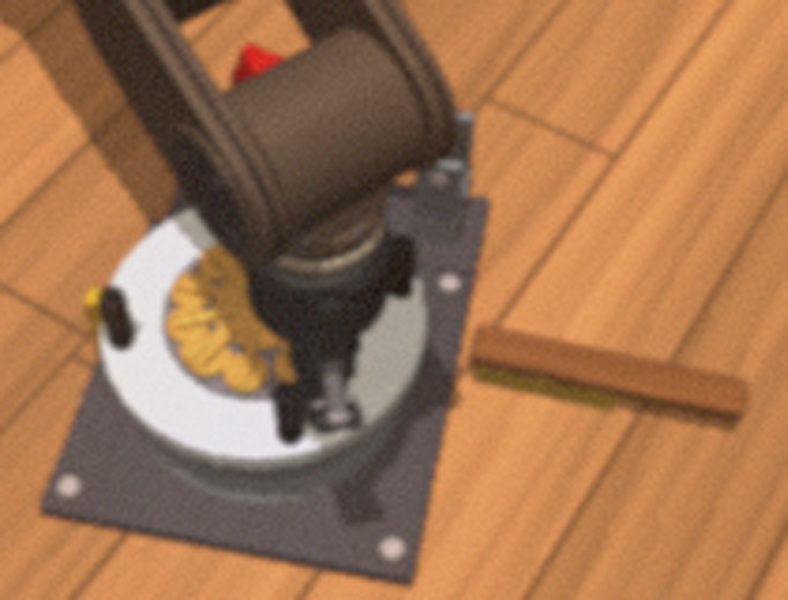

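```bash
python3 -c "
from h import *
ang('s6',[(112,293),(288,389)])
s=r.sense();print(s['q'].round(2))"
```

```text
0.0908 -134.0
0.0922 -43.7
[-0.34  0.31  1.77  0.    1.07  0.46]
```

Call:
jog_arm(
  travel=[
    [-0.04,0.007,0],
    [-0.085,0.014,0],
    [-0.085,0.014,0],
  ],
  turn=[
    [0,0,0.09],
    [0,0,0.175],
    [0,0,0.175],
  ],
  jaw=[1,1,1],
)

```text
t: 7.25
eef_pos: [0.6166, -0.1183, 0.1283]
orientation: [[0.778, 0.629, -0.0], [0.629, -0.778, 0.002], [0.001, -0.002, -1.0]]
contact_force: [5.3, 3.0, -1.6]
grip_width: 0.002
```

Call:
jog_arm(
  travel=[
    [-0.03,0.005,0],
    [-0.05,0.009,0],
    [-0.05,0.009,0],
    [-0.05,0.009,0],
  ],
  turn=[
    [0,0,0.06],
    [0,0,0.105],
    [0,0,0.105],
    [0,0,0.105],
  ],
  jaw=[1,1,1,1],
)

```text
t: 7.58
eef_pos: [0.6128, -0.1228, 0.1282]
orientation: [[0.809, 0.588, -0.002], [0.588, -0.809, 0.001], [-0.001, -0.002, -1.0]]
contact_force: [4.7, 1.6, -2.3]
grip_width: -0.002
```

Call:
jog_arm(
  travel=[
    [-0.03,0.005,0],
    [-0.05,0.009,0],
    [-0.05,0.009,0],
    [-0.05,0.009,0],
  ],
  turn=[
    [0,0,0.06],
    [0,0,0.105],
    [0,0,0.105],
    [0,0,0.105],
  ],
  jaw=[1,1,1,1],
)

```text
t: 7.92
eef_pos: [0.6077, -0.1273, 0.1282]
orientation: [[0.839, 0.543, -0.006], [0.543, -0.839, 0.0], [-0.005, -0.004, -1.0]]
contact_force: [-0.1, 0.2, 0.1]
grip_width: -0.0
```

```bash
python3 -c "
from h import *
look('s7')"
```

```text
7.9667 [-0.1  0.3 -0.7]
```

View pics/s7c.png

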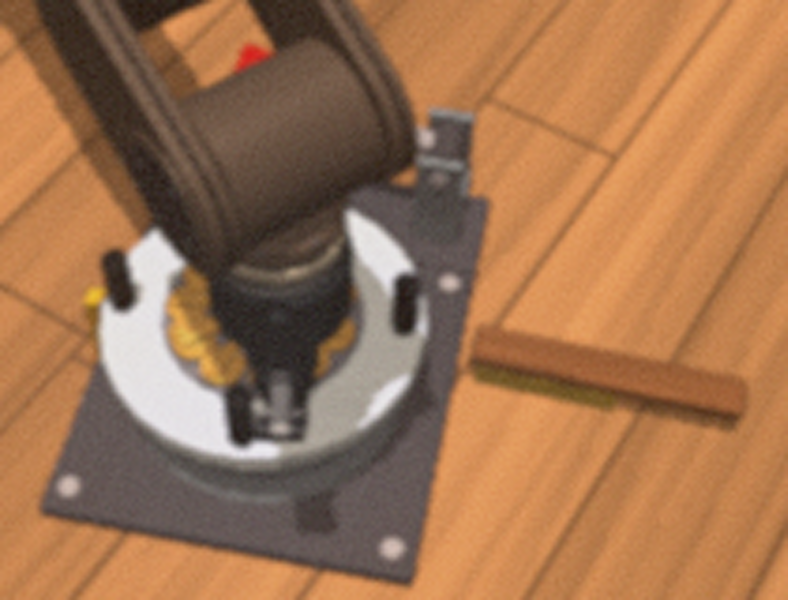

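Call:
jog_arm(
  travel=[
    [0.05,0,0],
    [0.05,0,-0.4],
    [0.05,0,-0.8],
    [0.05,0,-1],
  ],
  turn=[
    [0,0,0],
    [0,0,0],
    [0,0,0],
    [0,0,0],
  ],
  jaw=[1,1,1,1],
)

```text
t: 8.3
eef_pos: [0.6148, -0.1248, 0.2333]
orientation: [[0.84, 0.543, 0.001], [0.543, -0.84, -0.002], [-0.0, 0.002, -1.0]]
contact_force: [0.2, 1.0, 1.8]
grip_width: -0.0
```

```bash
python3 -c "
from h import *
ang('s7',[(115,256),(405,279),(237,388)])
look('s8')
go([.439,.091,.24],20.6)"
```

```text
0.09 -152.1
0.0915 26.9
0.0894 -62.5
8.35 [ 0.5 -0.5  3.4]
t 8.35 pos [ 0.6165 -0.1254  0.2376] yawy -57.1 F [ 0.5 -0.5  3.4] shares [-0.315 -2.781 -0.047]
turn [ 0.018  0.004 -2.712]
```

View pics/s8c.png

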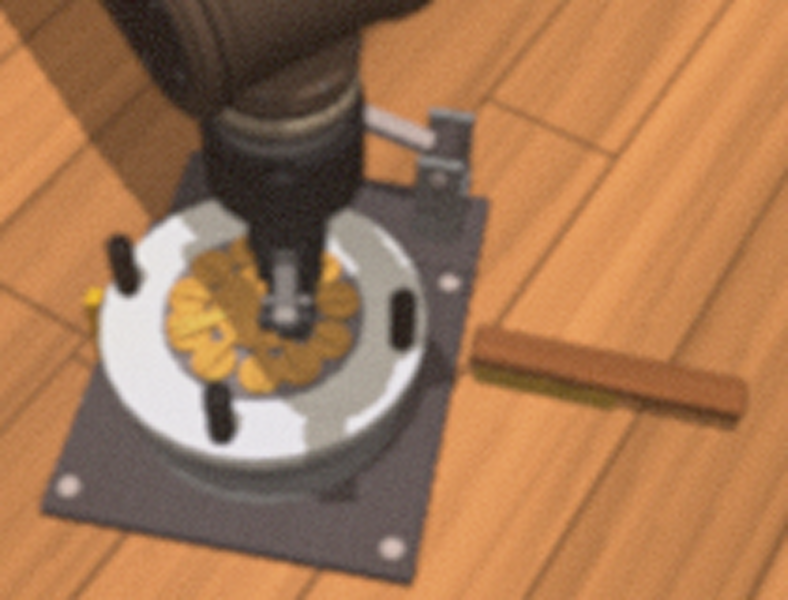

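Call:
jog_arm(
  travel=[
    [-0.11,-0.95,0],
    [-0.11,-0.95,0],
    [-0.11,-0.95,0],
  ],
  turn=[
    [0,0,0],
    [0,0,0],
    [0,0,0],
  ],
  jaw=[1,1,1],
)

```text
t: 8.6
eef_pos: [0.5492, -0.0472, 0.2275]
orientation: [[0.839, 0.544, -0.008], [0.544, -0.839, 0.003], [-0.006, -0.007, -1.0]]
contact_force: [1.0, 1.0, -0.4]
grip_width: 0.0
```

Call:
jog_arm(
  travel=[
    [-0.11,-0.95,0],
    [-0.11,-0.95,0],
    [-0.11,-0.95,0],
  ],
  turn=[
    [0,0,0],
    [0,0,0],
    [0,0,0],
  ],
  jaw=[1,1,1],
)

```text
t: 8.85
eef_pos: [0.4884, 0.0264, 0.228]
orientation: [[0.838, 0.545, -0.007], [0.545, -0.838, 0.002], [-0.005, -0.006, -1.0]]
contact_force: [0.5, 0.9, -1.0]
grip_width: -0.0
```

```bash
python3 -c "
from h import *
snap('wrist','w2');look('s9')
go([.439,.091,.18])
print('pad',proj('w2',[[.439,.091,.141]]))"
```

```text
8.95 [0.7 0.5 0.5]
t 8.95 pos [0.4904 0.0249 0.2287] yawy -57.0 F [0.7 0.5 0.5] shares [-0.068 -0.833  0.489]
pad [[166.29749283 203.9304886 ]]
```

View pics/w2.png

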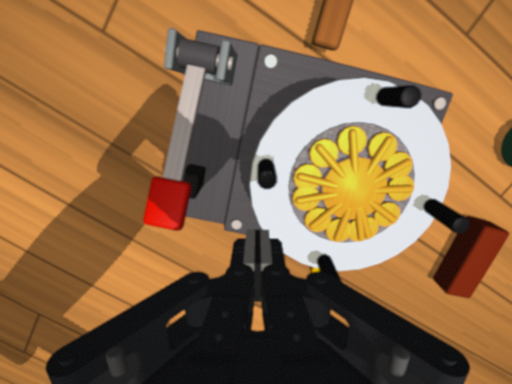

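View pics/s9c.png

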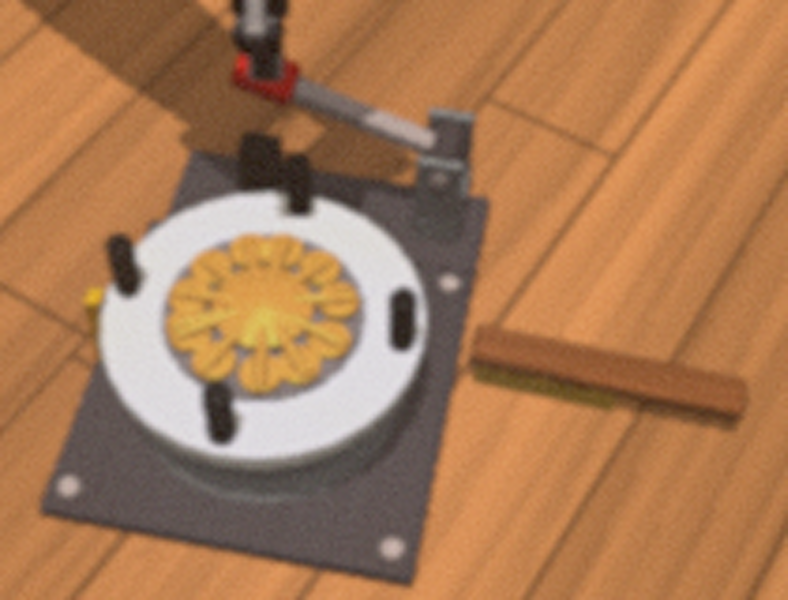

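Call:
jog_arm(
  travel=[
    [-0.03,-0.41,0],
    [-0.04,-0.82,0.1],
    [-0.04,-0.82,0.49],
    [-0.04,-0.82,0.49],
    [-0.04,-0.82,0.49],
  ],
  turn=[
    [0,0,0],
    [0,0,0],
    [0,0,0],
    [0,0,0],
    [0,0,0],
  ],
  jaw=[1,1,1,1,1],
)

```text
t: 9.37
eef_pos: [0.4428, 0.0895, 0.1785]
orientation: [[0.84, 0.542, -0.009], [0.543, -0.84, -0.0], [-0.008, -0.005, -1.0]]
contact_force: [-0.3, -0.2, 0.0]
grip_width: -0.003
```

```bash
python3 -c "
from h import *
go([.441,.092,.150],-57)"
```

```text
t 9.37 pos [0.4428 0.0895 0.1785] yawy -57.1 F [-0.3 -0.2  0. ] shares [ 0.001 -0.029  0.286]
turn [-0.01   0.015 -0.005]
```

Call:
jog_arm(
  travel=[
    [0,-0.03,0.15],
    [0,-0.03,0.25],
    [0,-0.03,0.33],
    [0,-0.03,0.36],
    [0,-0.03,0.36],
  ],
  turn=[
    [0,0,0],
    [0,0,0],
    [0,0,0],
    [0,0,0],
    [0,0,0],
  ],
  jaw=[1,1,1,1,1],
)

```text
t: 9.78
eef_pos: [0.4432, 0.0914, 0.1457]
orientation: [[0.841, 0.542, -0.004], [0.542, -0.841, -0.001], [-0.004, -0.002, -1.0]]
contact_force: [-3.3, -0.8, 8.8]
grip_width: -0.001
```

Call:
jog_arm(
  travel=[
    [-0.01,0,0.05],
    [-0.02,0,0.1],
    [-0.02,0,0.1],
  ],
  turn=[
    [0,0,0],
    [0,0,0],
    [0,0,0],
  ],
  jaw=[1,1,1],
)

```text
t: 10.03
eef_pos: [0.4416, 0.0905, 0.1363]
orientation: [[0.841, 0.542, -0.004], [0.542, -0.841, -0.0], [-0.003, -0.002, -1.0]]
contact_force: [-3.3, -0.6, 10.7]
grip_width: -0.001
```

Call:
jog_arm(
  travel=[
    [-0.01,0,0.05],
    [-0.02,0,0.1],
    [-0.02,0,0.1],
  ],
  turn=[
    [0,0,0],
    [0,0,0],
    [0,0,0],
  ],
  jaw=[1,1,1],
)

```text
t: 10.28
eef_pos: [0.4397, 0.0896, 0.1261]
orientation: [[0.841, 0.541, -0.004], [0.541, -0.841, 0.0], [-0.003, -0.002, -1.0]]
contact_force: [-3.3, 1.1, 9.7]
grip_width: 0.002
```

Contact is about 10 N, and the lever is following the fingers. I'll keep pressing.

Call:
jog_arm(
  travel=[
    [-0.01,0,0.05],
    [-0.02,0,0.1],
    [-0.02,0,0.1],
  ],
  turn=[
    [0,0,0],
    [0,0,0],
    [0,0,0],
  ],
  jaw=[1,1,1],
)

```text
t: 10.53
eef_pos: [0.4379, 0.0888, 0.1151]
orientation: [[0.841, 0.541, -0.003], [0.541, -0.841, 0.001], [-0.002, -0.002, -1.0]]
contact_force: [-1.9, 1.6, 4.4]
grip_width: -0.001
```

Call:
jog_arm(
  travel=[
    [-0.01,0,0.04],
    [-0.01,0,0.06],
    [-0.01,0,0.06],
  ],
  turn=[
    [0,0,0],
    [0,0,0],
    [0,0,0],
  ],
  jaw=[1,1,1],
)

```text
t: 10.78
eef_pos: [0.4359, 0.0882, 0.1078]
orientation: [[0.84, 0.542, -0.005], [0.542, -0.84, -0.0], [-0.004, -0.002, -1.0]]
contact_force: [0.7, -0.6, 0.1]
grip_width: 0.002
```

Call:
jog_arm(
  travel=[
    [0,0,0],
    [0,0,-0.3],
    [0,0,-0.7],
    [0,0,-1],
    [0,0,-1],
  ],
  turn=[
    [0,0,0],
    [0,0,0],
    [0,0,0],
    [0,0,0],
    [0,0,0],
  ],
  jaw=[1,1,1,1,1],
)

```text
t: 11.2
eef_pos: [0.4401, 0.0885, 0.2154]
orientation: [[0.84, 0.543, 0.009], [0.543, -0.84, -0.0], [0.007, 0.005, -1.0]]
contact_force: [0.5, -0.2, 0.2]
grip_width: 0.001
```

```bash
python3 -c "
from h import *
look('s10');snap('side','e1')
im=cv2.imread('pics/e1.png')[125:275,120:345]; cv2.imwrite('pics/e1c.png',cv2.resize(im,None,fx=3.5,fy=3.5,interpolation=cv2.INTER_CUBIC))"
```

```text
11.25 [-0.2  0.1 -0.3]
```

View pics/s10c.png

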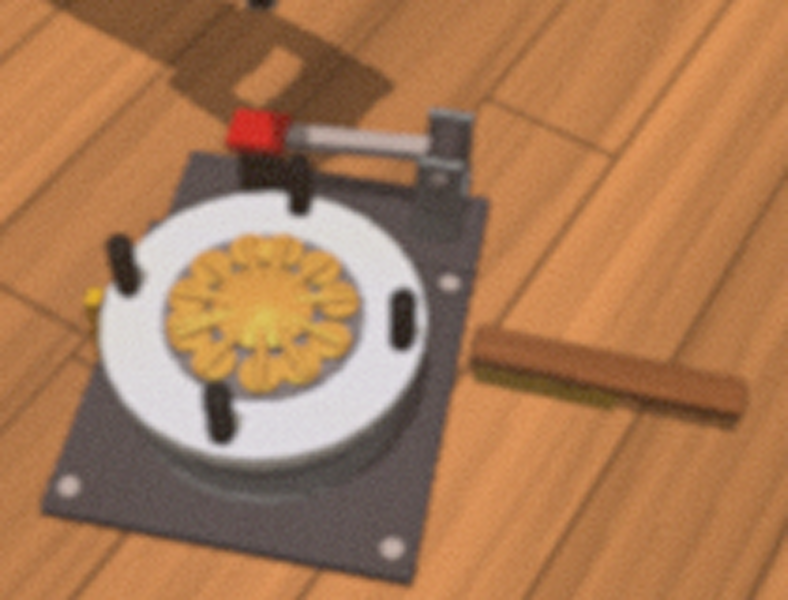

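View pics/e1c.png

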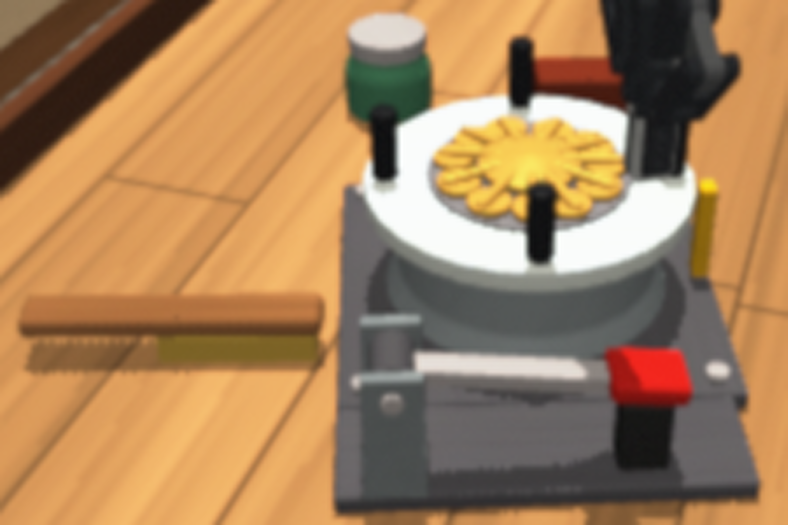

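The lever is down on its stop block. All four posts are back at the starting pixels, so the table has turned about 90°. The brush, tin and wax bar look unmoved, and the gripper is clear at z = 0.215.

```bash
python3 -c "
from h import *
ang('s10',[(118,241),(217,388),(403,292)]); print(r.job_done())"
```

```text
0.0912 -159.6
0.0912 -69.8
0.0917 20.6
the job is handed in; nothing more can be done
None
```

I turned the table three clicks clockwise by pushing one post with the shut fingers, then pressed the lock lever until it snapped down, and handed the job in. Handing in gave no verdict, so what follows is from my own checks.

- **Table:** I felt each of the three clicks as the push force building and then dropping to zero. The camera put the table at about 23° after the first click, 52° after the second and 90° after the third. The target for the third is 91°, and the pictures are good to about 1–2°. The posts were still at the third-click position after the lever was pressed.
- **Lock lever:** The highest reading while pressing was about 11 N. The force then fell to zero, and with the gripper raised clear, both cameras showed the lever lying down on its stop block.
- **Wax bar, tin and brush:** In the last pictures the tin and brush look where they started. The wax bar is partly hidden by the gripper, but the part in view looks unmoved. I judged this by eye and did not measure it.
- **Gripper:** It finished touching nothing, with the tool 0.215 m above the bench and under 1 N on the force reading, 11.2 s into the 64 s allowed.

The two cameras disagreed by about 7 mm on where the table's axis is. I settled it with the wrist camera before pushing. Nothing else failed or disagreed.

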